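# Seat the tooth model and hold the curing light over its steel crown

### The job

First seat the yellow stone tooth model with the steel crown fully home, flat and square, in the pocket of the blue-footed fixture (either way round), and let go of it. Then draw the curing light straight up out of its holder, lean it over to about 45 degrees and hold it still in the gripper with its nose about 3 cm above the steel crown and straight over it, never touching the model with the light; finish while holding it there, raised and carried by the gripper alone. Leave the spare model, the jar and the bottle where they stand.

Things in the scene. Friction and masses are not known exactly. Their poses are not given: they have to be found in the camera images.
- model_center (a point): Yellow stone tooth model: a rectangular block 60 mm (its x) by 36 mm (its y) by 32 mm high, standing upright, with a row of five small teeth along its x in the middle of the top (10-12 mm wide, up to 43 mm above the underside), 0.13 kg nominal. This point is the block's centre, 16 mm above its underside; z is up. It is best gripped across its 36 mm width.
- model_crown (a point): Top centre of the dark steel crown, the one metal tooth of the yellow model: 11 mm along the model's +x from the block's centre line and 43 mm above the model's underside. Its axes are those of the model.
- fixture_pocket (a point): Fixed fixture: blue round foot, steel plate, on it a dark rim 8 mm thick round an open pocket 64 mm (its x) by 40 mm (its y), 10 mm deep, its mouth bevelled to 70 by 46 mm; a knurled screw reaches 86 mm out along +x. This point: centre of the pocket floor, 28 mm above the table, z up; the rim's top is 10 mm higher. The model seated has its centre 16 mm above this point.
- light_grip (a point): Curing light: rigid wand 145 mm long, 0.14 kg, in its holder nose down, collar on the rim. White round grip, 24 mm diameter, from 66 to 145 mm above the tip; blue collar, 38 mm diameter, 61 to 66 mm; black nose below, 9 mm at the tip. This point: on its axis, 105 mm from the tip; z runs along the axis from tip to grip end. Centre of mass about 90 mm from the tip.
- light_tip (a point): End of the curing light's black nose, on its axis; 9 mm above the table while in the holder. Same axes as the light.
- holder_mouth (a point): Holder of the curing light, fixed to the table: white upright square sleeve, 44 mm outside, 31 mm inside, 70 mm high, on a grey round foot of 84 mm diameter. This point is the centre of its mouth, 70 mm above the table. The light must rise 62 mm or more to come free.
- model: The same yellow tooth model; origin at the centre of its underside.
- light: The same curing light; origin at its tip.
- fixture: The same fixture; origin at the centre of its underside.
- holder: The same holder; origin at the centre of its underside.
- spare_center (a point): Bystander: pale spare tooth model of the same size without a metal crown; this point is the block's centre, 16 mm up.
- jar: Bystander: amber jar, 56 mm diameter, 60 mm high; origin at the centre of its underside.
- bottle: Bystander: white bottle with blue cap, 52 mm diameter, 100 mm high; origin at the centre of its underside.

How it is judged:
On the way, in this order (a step that is already met when the one before it is completed fails the run):
1. the yellow model lies flat, square and fully home in the pocket, and has been let go (horizontal distance between model_center and fixture_pocket below 0.004 m and z of model_center in the frame of fixture_pocket between 0.0125 and 0.0185 m and angle between model_center's own z axis and vertical below 0.05 rad and angle between the x axis of model_center and the x axis of fixture_pocket, either way round below 0.085 rad and contact force between the fingers and model below 0.1 N), for 0.2 s.
2. the light has been drawn up clear of its holder (height (world z) of light_tip above 0.075 m and contact force between the fingers and light above 1 N), for 0.2 s.
At the end, for the whole second after the job is handed in: Model in the pocket, let go: centre within 4 mm, height within 2.5 mm, square within 5 and level within 3 degrees. Light gripped, still, leaning 34 to 56 degrees, tip 12 to 50 mm above the steel crown and within 15 mm sideways, touching neither model, fixture nor holder (all of step 1 and angle between light_grip's own z axis and vertical between 0.59 and 0.98 rad and horizontal distance between light_tip and model_crown below 0.015 m and z of light_tip in the frame of model_crown between 0.012 and 0.05 m and height (world z) of light_tip above 0.08 m and contact force between the fingers and light above 1 N and contact force between light and model below 0.05 N and contact force between light and fixture below 0.05 N and contact force between light and holder below 0.05 N and linear speed of light below 0.02 m/s and angular speed of light below 0.1 rad/s); the arm keeps its last pose, push and grip.
It fails at once if the light knocks against the model (contact force between light and model above 1 N).
It fails at once if a bystander (spare model, jar, bottle) is moved by more than 30 mm (distance of any of spare_center, jar, bottle from where it was at the start of the episode above 0.03 m).
It also fails if it takes over 70 s, if anything falls off the work surface, if the arm or the gripper's body presses on something with over 40 N, if the wrist force passes 120 N, or if a joint passes its speed limit or range.

### The arm

A 6-joint arm with a two-finger parallel gripper is mounted at the origin on the work surface. World frame = base frame: x ahead of the robot, y to its left, z up, the work surface at z = 0. Lengths are in m, angles in rad, forces in N, time in s.
With the tool pointing down it reaches from about 0.25 to 0.85 m from the base axis. Payload 12.5 kg.
Tool frame: the origin (TCP) lies between the finger pads; the fingertips stand 11 mm ahead of it and the grasp point (between the pads) lies 8 mm behind it; z points along the fingers, y is the direction in which the jaws open and shut (so a half turn about z gives the same grasp; the last joint's range is limited). The gripper opens to 93 mm and grips with 3 to 60 N. Pads are 15 mm wide; open, the fingers measure 128 mm over their backs; the gripper's body (75 mm by 188 mm) begins 65 mm behind the grasp point.
Start: joints at [-1.324, 0.351, 1.652, -0, 1.139, -0.085], TCP at [0.179, -0.52, 0.23] pointing down, gripper open.
Joint ranges: [-2.75, 2.75], [-0.79, 2.1], [0.01, 2.65], [-1.57, 4.71], [0.07, 3.14], [-2.87, 2.87]. Speed limits (rad/s): [2.22, 2.22, 2.79, 3.14, 3.14, 3.14].

### API

Orientations are given as a unit quaternion [x, y, z, w].
In Python, from rig import get_obs, read_camera, camera_params, sign_off gives the robot as it stands.
- The arm moves only by the shell command python3 -m handwheel 'ROWS' [FORCE]. ROWS is JSON, one flat list of numbers, 7 for each row, row after row: the turn, a rotation vector about the tool's x, y, z scaled (see below), then the shift along the tool's x, y, z scaled (see below), then the gripper's target within -1 to 1 (fully open at 1, half-way at 0, shut at -1). A call has 1 to 20 rows; each row shifts and turns the pose as measured when the row begins, along the tool's axes as they then stand; what a row does not reach is not made up. The controller multiplies each number of a shift by 20 mm and each number of a turn by 0.08 rad. A row lasts 1/12 s, in which the tool goes at most 41.7 mm and 7.16 degrees, less where a joint would pass 70% of its speed; a pose out of reach is approached as far as the arm can. A call with a number of a shift or a turn outside -1 to 1 is refused whole. A call with a gripper value outside its range is refused whole. The fingers move at their own pace and stop on an object; FORCE is the grip in N (left out, the last holds). Time passes only in rows, so rows that do not move let the fingers close. It gives the time, the measured TCP pose, the force and the opening at its end, in the units of the state.
- get_obs(): the state, without advancing time (a new reading comes with each control period).
- read_camera(name): name is "scene" or "top"; returns the picture (384x512x3 uint8, red, green, blue); there is no depth.
- camera_params(name): a dict with "fx", "fy", "cx", "cy" (pixels), "extrinsics" (4x4, takes a point from camera to world coordinates). Camera axes: x right, y up, looking along -z (the intrinsics and any distortion apply to the point x, -y, -z); pixel columns grow to the right and rows downward; lengths in m; the calibration is good to about 2 mm. A picture is of the moment at which its call begins. camera_params takes no time and is no camera call.
- sign_off(): hands the job in, once; it reports no verdict.
The state is a dict: "time": time; "joint_pos": joint angles; "qd": joint speeds; "tau": joint torques, N m; "ee_pos": TCP position; "tool_rot": TCP orientation; "wrist_force": force on the tool from outside, world axes, zero at the start; "torque": the same for the moment, N m; "gripper_width": finger opening in m.
Only numpy, scipy, OpenCV 4.12 (cv2) and the standard library are available. Lean on these libraries where they do the work, as an engineer would, in place of code of your own. Each camera call takes 0.05 s, during which the arm holds its last target. There are 200 camera calls.

## Working session

There is one attempt and no reset: what is moved stays moved. The work goes in short steps, Python scripts to look and compute and a shell command to move; the robot and the scene stay as the last step left them, time stands still between calls to the robot, and variables do not carry over. Pictures are saved under pics/ and viewed, about 8 in all and at most 12, crops included, and the job is handed in when it is done.

```bash
mkdir -p pics; ls
python3 - <<'E'
from rig import *
import cv2,json
print(get_obs())
for n in("scene","top"):
    p=camera_params(n);print(n,p)
    cv2.imwrite(f"pics/{n}0.png",cv2.cvtColor(read_camera(n),cv2.COLOR_RGB2BGR))
E
```

```text
pics
{'time': 0.0, 'joint_pos': array([-1.32361899e+00,  3.51251596e-01,  1.65243692e+00, -3.03254867e-05,
        1.13910896e+00, -8.45437644e-02]), 'qd': array([ 0.00064718,  0.00018064,  0.00047732,  0.00075498,  0.00013638,
       -0.00128437]), 'tau': array([ 2.97843371e-04, -4.97317636e+01, -2.85249567e+01,  6.98587974e-02,
        2.56489415e-02, -1.05521879e-04]), 'ee_pos': array([ 0.17908134, -0.51966667,  0.22908814]), 'tool_rot': array([ 9.86275415e-01,  1.65107370e-01, -6.26547906e-05, -5.99304787e-04]), 'wrist_force': array([ 0.21953469, -0.13938506,  0.14083379]), 'torque': array([ 0.01384937,  0.02692875, -0.0208756 ]), 'gripper_width': 0.09308175336405347}
scene {'fx': 480.9308810801149, 'fy': 480.9308810801149, 'cx': 258.7975247892929, 'cy': 188.8282549441366, 'extrinsics': array([[ 0.1814436 , -0.72840095,  0.66068924,  1.52740291],
       [ 0.9833886 ,  0.13781423, -0.11812747, -0.16355341],
       [-0.00500822,  0.67114774,  0.7413067 ,  1.15997844],
       [ 0.        ,  0.        ,  0.        ,  1.        ]])}
top {'fx': 472.0977087788508, 'fy': 472.0977087788508, 'cx': 255.29143368545215, 'cy': 184.76924881144652, 'extrinsics': array([[-0.02403197,  0.99488109, -0.09815334,  0.4487381 ],
       [-0.99961342, -0.0252866 , -0.0115583 , -0.01308547],
       [-0.0139811 ,  0.09783762,  0.99510418,  1.36344892],
       [ 0.        ,  0.        ,  0.        ,  1.        ]])}
```

View pics/scene0.png

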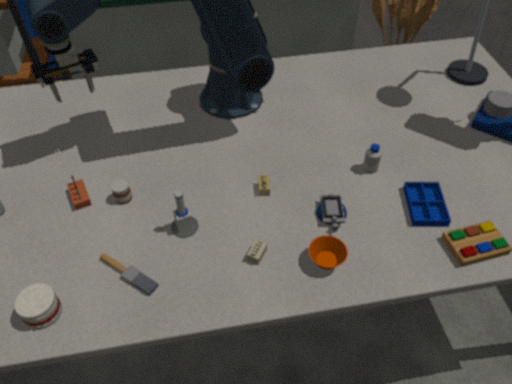

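View pics/top0.png

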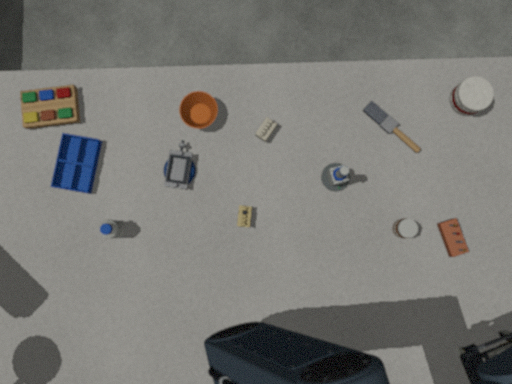

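The pictures show the yellow model at top (245,216) / scene (264,185), the fixture at top (180,169), the light at top (341,174) and the spare at top (267,130). I'll enlarge the relevant parts.

Run:
```python
import cv2,numpy as np
t=cv2.imread("pics/top0.png");s=cv2.imread("pics/scene0.png")
f=lambda im,x,y:cv2.resize(im[y:y+50,x:x+66],None,fx=6,fy=6,interpolation=cv2.INTER_CUBIC)
cv2.imwrite("pics/mos0.png",np.vstack([np.hstack([f(t,212,190),f(t,147,140)]),np.hstack([f(t,308,150),f(s,300,185)])]))
```

```text
(no output)
```

View pics/mos0.png

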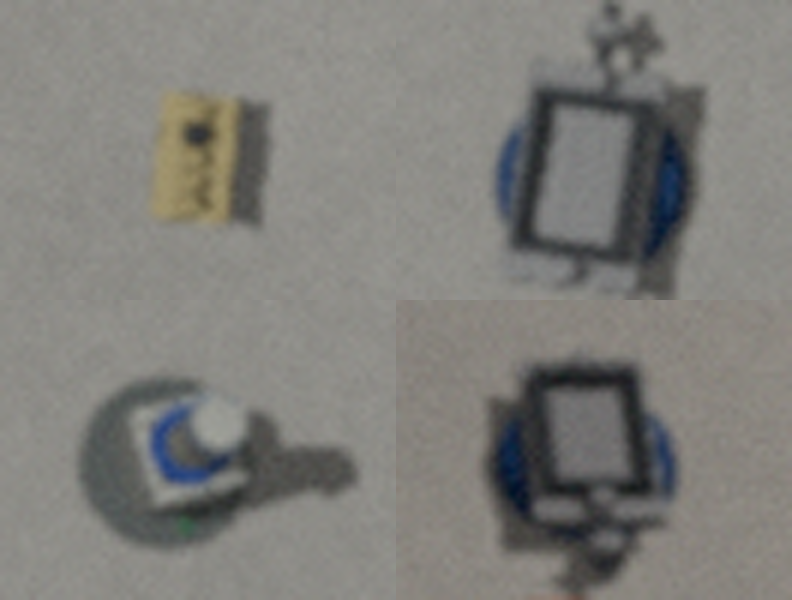

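```bash
cat > h.py <<'E'
import numpy as np,cv2
from rig import *
from scipy.spatial.transform import Rotation as R
def ray(cam,uv,z):
    p=camera_params(cam);E=p["extrinsics"]
    d=E[:3,:3]@np.array([(uv[0]-p["cx"])/p["fx"],-(uv[1]-p["cy"])/p["fy"],-1])
    return E[:3,3]+d*(z-E[2,3])/d[2]
def proj(cam,P):
    p=camera_params(cam);E=p["extrinsics"];q=E[:3,:3].T@(np.asarray(P)-E[:3,3])
    return np.array([p["cx"]-p["fx"]*q[0]/q[2],p["cy"]+p["fy"]*q[1]/q[2]])
def grab(cam,n=8):
    return cv2.cvtColor(np.mean([read_camera(cam).astype(float) for _ in range(n)],0).astype(np.uint8),cv2.COLOR_RGB2BGR)
def yellow(im,box):
    x,y,w,h=box;c=cv2.resize(im[y:y+h,x:x+w],None,fx=4,fy=4,interpolation=cv2.INTER_CUBIC).astype(int)
    m=((c[...,2]-c[...,0])>45).astype(np.uint8)
    k=max(cv2.findContours(m,cv2.RETR_EXTERNAL,cv2.CHAIN_APPROX_NONE)[0],key=cv2.contourArea)
    b=cv2.boxPoints(cv2.minAreaRect(k))
    return (b+.5)/4-.5+[x,y], cv2.contourArea(k)/16
E
python3 - <<'E'
from h import *
t=grab("top",6);s=grab("scene",6);cv2.imwrite("pics/t1.png",t);cv2.imwrite("pics/s1.png",s)
for cam,im,b in(("top",t,(225,195,40,45)),("scene",s,(245,165,40,40))):
    c,a=yellow(im,b);print(cam,c.round(1).tolist(),a,ray(cam,c.mean(0),.016 if cam=="top" else .016).round(4))
    if cam=="top":
        w=np.array([ray(cam,q,.032) for q in c]);print(w.round(4).tolist(),[np.linalg.norm(w[i]-w[i-1]).round(4) for i in range(4)],[np.degrees(np.arctan2(*(w[i]-w[i-1])[[1,0]])).round(1) for i in range(4)])
f=lambda im,x,y:cv2.resize(im[y:y+50,x:x+50],(400,400),interpolation=cv2.INTER_CUBIC)
o=np.hstack([f(t,155,140),f(s,307,180)]);cv2.imwrite("pics/fix1.png",cv2.convertScaleAbs(o,alpha=1.5))
E
```

```text
top [[237.6, 225.1], [237.9, 206.1], [245.9, 206.2], [245.6, 225.2]] 89.1875 [0.4942 0.0433 0.016 ]
[[0.4674, 0.0549, 0.032], [0.5209, 0.053, 0.032], [0.52, 0.0303, 0.032], [0.4665, 0.0323, 0.032]] [np.float64(0.0226), np.float64(0.0536), np.float64(0.0227), np.float64(0.0535)] [np.float64(87.8), np.float64(-2.0), np.float64(-92.3), np.float64(177.9)]
scene [[257.7, 175.6], [268.1, 174.6], [269.4, 188.8], [259.0, 189.7]] 88.3125 [0.4821 0.0393 0.016 ]
```

View pics/fix1.png

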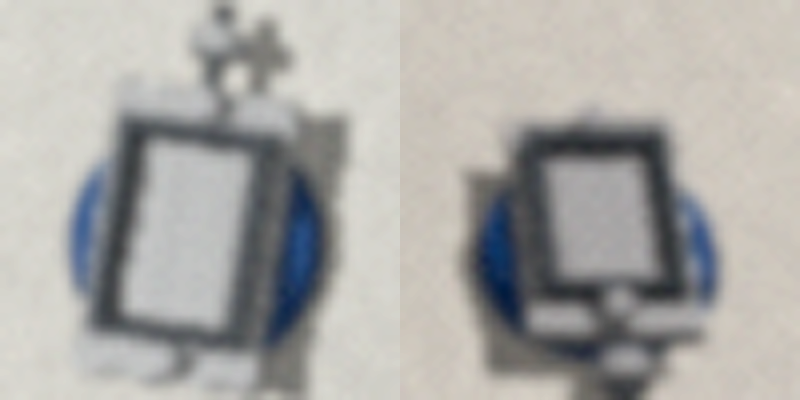

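```bash
sed -i 's/)>45)/)>th)/; s/def yellow(im,box)/def yellow(im,box,th=20)/' h.py
cat >> h.py <<'E'
def floor(im,box,seed,th):
    x,y,w,h=box;c=cv2.cvtColor(cv2.resize(im[y:y+h,x:x+w],None,fx=4,fy=4,interpolation=cv2.INTER_CUBIC),cv2.COLOR_BGR2GRAY)
    m=(cv2.GaussianBlur(c,(0,0),1.5)>th).astype(np.uint8)
    n,l=cv2.connectedComponents(m,connectivity=4);k=cv2.findContours((l==l[int((seed[1]-y)*4),int((seed[0]-x)*4)]).astype(np.uint8),cv2.RETR_EXTERNAL,cv2.CHAIN_APPROX_NONE)[0]
    k=max(k,key=cv2.contourArea);return (cv2.boxPoints(cv2.minAreaRect(k))+.5)/4-.5+[x,y],cv2.contourArea(k)/16
def rep(cam,c,zc,ze):
    w=np.array([ray(cam,q,ze) for q in c]);e=w-np.roll(w,1,0)
    print(cam,"centre",ray(cam,c.mean(0),zc).round(4),"sides",np.linalg.norm(e,axis=1).round(4),"yaw",np.degrees(np.arctan2(e[:,1],e[:,0])).round(1))
E
python3 - <<'E'
from h import *
t=cv2.imread("pics/t1.png");s=cv2.imread("pics/s1.png")
for th in(12,20,28):
  for cam,im,b in(("top",t,(225,195,40,45)),("scene",s,(245,165,40,40))):
    c,a=yellow(im,b,th);print(th,a,end=" ");rep(cam,c,.016,.03)
for th in(75,90,100):
  for cam,im,b,sd in(("top",t,(155,140,50,50),(178,168)),("scene",s,(307,180,50,50),(332,207))):
    c,a=floor(im,b,sd,th);print(th,a,end=" ");rep(cam,c,.031,.031)
# light: top disc (white, z=.154) and blue collar (z~.075)
hsv=cv2.cvtColor(t,cv2.COLOR_BGR2HSV);print("disc",t[170,344],"collar",t[175,337])
for cam,im,(x,y,w,h) in(("top",t,(320,155,40,35)),("scene",s,(165,185,35,45))):
    c=cv2.resize(im[y:y+h,x:x+w],None,fx=4,fy=4,interpolation=cv2.INTER_CUBIC).astype(int)
    for nm,m in(("blue",c[...,0]-c[...,2]>35),("white",c.min(2)>np.percentile(c.min(2),95))):
        k=max(cv2.findContours(m.astype(np.uint8),cv2.RETR_EXTERNAL,cv2.CHAIN_APPROX_NONE)[0],key=cv2.contourArea)
        (u,v),r=cv2.minEnclosingCircle(k);uv=np.array([u,v])/4-.375+[x,y]
        print(cam,nm,uv.round(1),r/4,cv2.contourArea(k)/16,ray(cam,uv,.072 if nm=="blue" else .154).round(4))
E
```

```text
12 319.90625 top centre [0.4933 0.0369 0.016 ] sides [0.042  0.0646 0.0422 0.0646] yaw [ 82.   -7.8 -98.1 172. ]
12 282.375 scene centre [0.4932 0.0385 0.016 ] sides [0.106  0.048  0.1065 0.0458] yaw [175.6  90.3  -5.6 -90.2]
20 287.3125 top centre [0.4932 0.0367 0.016 ] sides [0.0396 0.0617 0.0398 0.0616] yaw [ 82.1  -7.7 -97.9 172.1]
20 224.8125 scene centre [0.4892 0.0387 0.016 ] sides [0.0928 0.0419 0.0931 0.0402] yaw [173.6  86.7  -7.4 -93.6]
28 261.09375 top centre [0.4933 0.0366 0.016 ] sides [0.0375 0.0594 0.0376 0.0593] yaw [ 82.8  -7.  -97.3 172.8]
28 168.75 scene centre [0.4814 0.0395 0.016 ] sides [0.0715 0.0393 0.0717 0.0381] yaw [173.1  85.9  -7.8 -94.3]
75 312.875 top centre [0.6313 0.2224 0.031 ] sides [0.0412 0.0674 0.0414 0.0674] yaw [  79.1   -9.8 -101.   170. ]
75 1916.0 scene centre [0.6266 0.2241 0.031 ] sides [0.2012 0.16   0.2024 0.1461] yaw [ 165.7   79.3  -18.2 -100.7]
90 279.625 top centre [0.6313 0.2225 0.031 ] sides [0.0385 0.0645 0.0386 0.0644] yaw [  79.1   -9.8 -101.   170. ]
90 145.03125 scene centre [0.6359 0.222  0.031 ] sides [0.0575 0.0355 0.0577 0.0346] yaw [168.6  86.7 -12.3 -93.4]
100 257.5 top centre [0.6313 0.2225 0.031 ] sides [0.0366 0.0627 0.0367 0.0626] yaw [  78.7  -10.2 -101.4  169.6]
100 122.78125 scene centre [0.6359 0.2221 0.031 ] sides [0.0527 0.033  0.0529 0.0322] yaw [167.5  85.  -13.3 -95.1]
disc [149 155 153] collar [87 90 88]
top blue [338.9 173.7] 6.601966857910156 48.75 [ 0.601  -0.2286  0.072 ]
top white [344.2 169.6] 4.005758285522461 42.3125 [ 0.6014 -0.229   0.154 ]
scene blue [181.6 211.2] 6.109699726104736 35.71875 [ 0.6029 -0.2285  0.072 ]
scene white [177.5 191.9] 3.668037176132202 26.03125 [ 0.5997 -0.2296  0.154 ]
```

```bash
cat >> h.py <<'E'
def down(yaw): # tool pointing down, tool x at yaw (deg)
    return R.from_euler('z',yaw,degrees=True)*R.from_euler('x',180,degrees=True)
def plan(P,Rt):
    o=get_obs();R0=R.from_quat(o["tool_rot"]);d=np.asarray(P)-o["ee_pos"]
    print("t",round(o["time"],2),"ee",o["ee_pos"].round(4),"w",round(o["gripper_width"],4),"F",o["wrist_force"].round(1),"q",o["joint_pos"].round(2))
    print("turn units",((R0.inv()*Rt).as_rotvec()/.08).round(3),"shift now",(R0.inv().apply(d)/.02).round(3),"shift after turn",(Rt.inv().apply(d)/.02).round(3))
E
python3 -m handwheel '[0,0,0.96,0,0,0,1, 0,0,0.96,0,0,0,1, 0,0,0.96,0,0,0,1, 0,0,0.96,0,0,0,1, 0,0,0.96,0,0,0,1, 0,0,0.96,0,0,0,1]'; python3 -c "
from h import *
plan([.4933,.037,.12],down(-7.5))"
```

```text
time: 1.2
ee_pos: [0.1792, -0.52, 0.2297]
tool_rot: [0.997, -0.073, 0.0, 0.0]
wrist_force: [0.6, 0.2, 0.2]
gripper_width: 0.0928
t 1.2 ee [ 0.1792 -0.52    0.2297] w 0.0928 F [0.6 0.2 0.2] q [-1.32  0.35  1.65  0.    1.14  0.39]
turn units [ 0.    -0.    -0.199] shift now [ 11.463 -29.845   5.482] shift after turn [ 11.936 -29.659   5.483]
```

```bash
python3 -m handwheel '[0,0,-0.2,0,0,0,1, 0,0,0,0.4,-1,0,1, 0,0,0,0.4,-1,0,1, 0,0,0,0.4,-1,0,1, 0,0,0,0.4,-1,0,1, 0,0,0,0.4,-1,0,1, 0,0,0,0.4,-1,0,1, 0,0,0,0.4,-1,0,1, 0,0,0,0.4,-1,0,1, 0,0,0,0.4,-1,0,1, 0,0,0,0.4,-1,0,1, 0,0,0,0.4,-1,0,1, 0,0,0,0.4,-1,0,1, 0,0,0,0.4,-1,0,1, 0,0,0,0.4,-1,0,1, 0,0,0,0.4,-1,0,1]' && python3 -m handwheel '[0,0,0,0.4,-1,0,1, 0,0,0,0.4,-1,0,1, 0,0,0,0.4,-1,0,1, 0,0,0,0.4,-1,0,1, 0,0,0,0.4,-1,0,1, 0,0,0,0.4,-1,0,1, 0,0,0,0.4,-1,0,1, 0,0,0,0.4,-1,0,1, 0,0,0,0.4,-1,0,1, 0,0,0,0.4,-1,0,1, 0,0,0,0.4,-1,0,1, 0,0,0,0.4,-1,0,1, 0,0,0,0.4,-1,0.5,1, 0,0,0,0,0,0.8,1]'; python3 -c "
from h import *
plan([.4933,.037,.12],down(-7.5))"
```

```text
time: 2.53
ee_pos: [0.3353, -0.2247, 0.2298]
tool_rot: [0.999, -0.041, 0.001, 0.002]
wrist_force: [-0.2, -0.1, 0.9]
gripper_width: 0.0928
time: 3.7
ee_pos: [0.462, 0.0451, 0.2071]
tool_rot: [1.0, -0.013, 0.006, 0.002]
wrist_force: [-0.3, 0.5, -0.8]
gripper_width: 0.0931
t 3.7 ee [0.462  0.0451 0.2071] w 0.0931 F [-0.3  0.5 -0.8] q [-0.    0.22  1.9  -0.01  1.02  1.6 ]
turn units [ 0.045 -0.16   1.318] shift now [1.521 0.344 4.374] shift after turn [1.605 0.195 4.353]
```

```bash
python3 -m handwheel '[0.02,-0.08,0.66,0,0,0,1, 0.02,-0.08,0.66,0,0,0,1, 0,0,0,0.54,0.07,0.8,1, 0,0,0,0.54,0.07,0.8,1, 0,0,0,0.54,0.07,0.8,1, 0,0,0,0,0,0.8,1, 0,0,0,0,0,0.8,1, 0,0,0,0,0,0,1]'; python3 -c "
from h import *
plan([.4933,.037,.025],down(-7.5))"
```

```text
time: 4.37
ee_pos: [0.4951, 0.0388, 0.122]
tool_rot: [0.999, -0.051, -0.0, 0.0]
wrist_force: [-0.2, -0.4, -0.9]
gripper_width: 0.0931
t 4.37 ee [0.4951 0.0388 0.122 ] w 0.0931 F [-0.2 -0.4 -0.9] q [-0.02  0.4   1.88 -0.    0.85  1.66]
turn units [0.003 0.009 0.364] shift now [-0.077  0.096  4.852] shift after turn [-0.078  0.099  4.852]
```

```bash
python3 -m handwheel '[0,0,0.37,-0.07,0.1,0.6,1, 0,0,0,0,0,0.8,1, 0,0,0,0,0,0.8,1, 0,0,0,0,0,0.8,1, 0,0,0,0,0,0.8,1, 0,0,0,0,0,0.6,1, 0,0,0,0,0,0.2,1, 0,0,0,0,0,0,1]' ; python3 -c "
from h import *
plan([.4933,.037,.025],down(-7.5))"
```

```text
time: 5.03
ee_pos: [0.4968, 0.0369, 0.0322]
tool_rot: [0.998, -0.056, 0.003, -0.0]
wrist_force: [-0.4, 0.5, 0.5]
gripper_width: 0.0925
t 5.03 ee [0.4968 0.0369 0.0322] w 0.0925 F [-0.4  0.5  0.5] q [-0.02  0.56  1.92 -0.    0.65  1.66]
turn units [-0.006 -0.069  0.236] shift now [-0.174  0.017  0.361] shift after turn [-0.172  0.02   0.362]
```

```bash
python3 -m handwheel '[0,-0.07,0.24,-0.17,0.02,0.2,1, 0,0,0.1,0,0,0.17,1, 0,0,0,0,0,0,1, 0,0,0,0,0,0,-0.6, 0,0,0,0,0,0,-0.6, 0,0,0,0,0,0,-0.6, 0,0,0,0,0,0,-0.6, 0,0,0,0,0,0,-0.6, 0,0,0,0,0,0,-0.6, 0,0,0,0,0,0,-0.6]' 25; python3 -c "
from h import *
plan([.4933,.037,.025],down(-7.5))"
```

```text
time: 5.87
ee_pos: [0.4953, 0.037, 0.0283]
tool_rot: [0.998, -0.069, 0.003, -0.0]
wrist_force: [0.2, 0.1, 0.1]
gripper_width: 0.0512
t 5.87 ee [0.4953 0.037  0.0283] w 0.0512 F [0.2 0.1 0.1] q [-0.02  0.57  1.93  0.    0.64  1.69]
turn units [-0.014 -0.062 -0.102] shift now [-0.101  0.013  0.167] shift after turn [-0.1    0.012  0.167]
```

```bash
python3 -m handwheel '[0,-0.06,-0.1,-0.08,0,0.16,-0.6, 0,0,0,0,0,0,-0.9, 0,0,0,0,0,0,-0.9, 0,0,0,0,0,0,-0.9, 0,0,0,0,0,0,-0.9, 0,0,0,0,0,0,-0.9, 0,0,0,0,0,0,-0.9]' 25; python3 -c "
from h import *
plan([.4933,.037,.12],down(-7.5))"
```

```text
time: 6.45
ee_pos: [0.4937, 0.0372, 0.025]
tool_rot: [0.998, -0.065, -0.0, -0.001]
wrist_force: [0.4, -0.2, 0.0]
gripper_width: 0.0356
t 6.45 ee [0.4937 0.0372 0.025 ] w 0.0356 F [ 0.4 -0.2  0. ] q [-0.02  0.58  1.93  0.    0.64  1.68]
turn units [-0.014  0.002  0.01 ] shift now [-0.02   0.008 -4.75 ] shift after turn [-0.019  0.013 -4.75 ]
```

```bash
python3 -m handwheel '[0,0,0,0,0,-0.5,-0.9, 0,0,0,0,0,-0.8,-0.9, 0,0,0,0,0,-0.8,-0.9, 0,0,0,0,0,-0.8,-0.9, 0,0,0,0,0,-0.8,-0.9, 0,0,0,0,0,-0.8,-0.9, 0,0,0,0,0,0,-0.9]'; python3 -c "
from h import *
plan([.6313,.2225,.11],down(-10))"
```

```text
time: 7.03
ee_pos: [0.4923, 0.0371, 0.1209]
tool_rot: [0.998, -0.065, -0.002, -0.0]
wrist_force: [-0.3, 0.7, -0.8]
gripper_width: 0.0355
t 7.03 ee [0.4923 0.0371 0.1209] w 0.0355 F [-0.3  0.7 -0.8] q [-0.02  0.4   1.89  0.    0.85  1.68]
turn units [-0.008  0.047  0.556] shift now [  5.691 -10.091   0.53 ] shift after turn [  5.235 -10.334   0.544]
```

```bash
python3 -m handwheel '[0,0.04,0.55,0,0,0,-0.9, 0,0,0,0.4,-0.8,0,-0.9, 0,0,0,0.4,-0.8,0,-0.9, 0,0,0,0.4,-0.8,0,-0.9, 0,0,0,0.4,-0.8,0,-0.9, 0,0,0,0.4,-0.8,0,-0.9, 0,0,0,0.4,-0.8,0,-0.9, 0,0,0,0.4,-0.8,0,-0.9, 0,0,0,0.4,-0.8,0,-0.9, 0,0,0,0.4,-0.8,0,-0.9, 0,0,0,0.4,-0.8,0,-0.9, 0,0,0,0.4,-0.8,0,-0.9, 0,0,0,0.4,-0.8,0,-0.9, 0,0,0,0.4,-0.7,0.3,-0.9, 0,0,0,0,0,0.2,-0.9, 0,0,0,0,0,0,-0.9]'; python3 -c "
from h import *
plan([.6313,.2225,.11],down(-10))"
```

```text
time: 8.37
ee_pos: [0.631, 0.2297, 0.1009]
tool_rot: [0.996, -0.089, -0.005, 0.001]
wrist_force: [-0.2, -0.1, -1.9]
gripper_width: 0.0356
t 8.37 ee [0.631  0.2297 0.1009] w 0.0356 F [-0.2 -0.1 -1.9] q [0.28 0.71 1.4  0.   1.04 2.03]
turn units [ 0.046  0.131 -0.038] shift now [ 0.071  0.352 -0.456] shift after turn [ 0.075  0.35  -0.457]
```

```bash
python3 -m handwheel '[0.05,0.13,0,0.07,0.34,0,-0.9, 0,0,0,0,0,0,-0.9, 0,0,0,0,0,0,-0.9]'
python3 - <<'E'
from h import *
plan([.6313,.2225,.085],down(-10))
s=grab("scene",8);cv2.imwrite("pics/s2.png",s)
o=np.hstack([cv2.resize(i[150:225,300:375],(400,400),interpolation=cv2.INTER_CUBIC) for i in (s,cv2.imread("pics/s1.png"))]);cv2.imwrite("pics/held.png",cv2.convertScaleAbs(o,alpha=1.5))
E
```

```text
time: 8.62
ee_pos: [0.6295, 0.2204, 0.0997]
tool_rot: [0.996, -0.089, -0.001, 0.0]
wrist_force: [-0.2, -0.0, -0.9]
gripper_width: 0.0358
t 8.62 ee [0.6295 0.2204 0.0997] w 0.0358 F [-0.2 -0.  -0.9] q [ 0.27  0.7   1.42 -0.    1.02  2.02]
turn units [ 0.01   0.019 -0.044] shift now [ 0.069 -0.119  0.734] shift after turn [ 0.069 -0.118  0.734]
```

View pics/held.png

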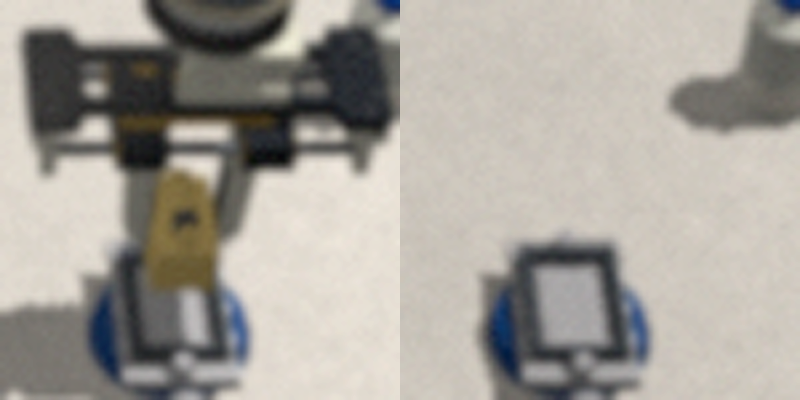

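Run:
```python
from h import *
s=cv2.imread("pics/s2.png");s1=cv2.imread("pics/s1.png")
c,a=yellow(s,(310,170,45,45),25);print(c.round(1).tolist(),a)
# front bottom edge of held model, from mask columns
x,y,w,h=310,170,45,50
C=cv2.resize(s[y:y+h,x:x+w],None,fx=4,fy=4,interpolation=cv2.INTER_CUBIC).astype(int);m=(C[...,2]-C[...,0])>25
pts=[((u+.5)/4-.5+x,(np.where(m[:,u])[0].max()+.5)/4+y) for u in range(m.shape[1]) if m[:,u].sum()>60]
p=np.array(pts);print(p[::4].round(1).tolist())
k=np.polyfit(p[4:-4,0],p[4:-4,1],1)
for u in(p[0,0],p[-1,0],p[:,0].mean()):print("front bottom",ray("scene",(u,np.polyval(k,u)),.0747).round(4))
o=get_obs();Rt=R.from_quat(o["tool_rot"]);print("expected front mid",o["ee_pos"]+Rt.apply([.03,0,0]), "edge y", (o["ee_pos"]+Rt.apply([.03,.018,0]))[:2],(o["ee_pos"]+Rt.apply([.03,-.018,0]))[:2])
# predicted pixels of pocket features for centre estimates
for P in([.6313,.2225],[.635,.2225]):
    Rf=R.from_euler('z',-10,degrees=True)
    for n,q in(("floor far L",[-.032,-.02,.028]),("floor far R",[-.032,.02,.028]),("rimout near",[.04,-.028,.038]),("rimout near",[.04,.028,.038]),("rimout far",[-.04,-.028,.038]),("rimout far",[-.04,.028,.038])):
        uv=proj("scene",Rf.apply(q)+[*P,0]);print(P,n,uv.round(1),((uv-[300,150])*5.333).round(0))
```

```text
[[327.1, 181.6], [340.1, 181.6], [340.1, 203.4], [327.1, 203.4]] 234.375
[[328.4, 203.4], [329.4, 203.6], [330.4, 203.9], [331.4, 203.9], [332.4, 203.6], [333.4, 203.4], [334.4, 203.4], [335.4, 203.4], [336.4, 203.4], [337.4, 203.6], [338.4, 203.9]]
front bottom [0.6574 0.2007 0.0747]
front bottom [0.661  0.2318 0.0747]
front bottom [0.6592 0.2163 0.0747]
expected front mid [0.6595295  0.2161014  0.09967331] edge y [0.65635633 0.1983833 ] [0.66270267 0.23381949]
[0.6313, 0.2225] floor far L [323.8 198.5] [127. 259.]
[0.6313, 0.2225] floor far R [336.6 198.4] [195. 258.]
[0.6313, 0.2225] rimout near [323.8 214.5] [127. 344.]
[0.6313, 0.2225] rimout near [342.5 214.3] [226. 343.]
[0.6313, 0.2225] rimout far [321.3 194.5] [113. 237.]
[0.6313, 0.2225] rimout far [339.3 194.3] [209. 237.]
[0.635, 0.2225] floor far L [324.1 199.4] [129. 264.]
[0.635, 0.2225] floor far R [337.  199.3] [197. 263.]
[0.635, 0.2225] rimout near [324.1 215.4] [129. 349.]
[0.635, 0.2225] rimout near [342.8 215.3] [228. 348.]
[0.635, 0.2225] rimout far [321.6 195.4] [115. 242.]
[0.635, 0.2225] rimout far [339.6 195.2] [211. 241.]
```

```bash
python3 -m handwheel '[0,0,-0.04,0.14,-0.11,0,-0.9, 0,0,0,0,0,0.7,-0.9, 0,0,0,0,0,0.6,-0.9, 0,0,0,0,0,0.3,-0.9, 0,0,0,0,0,0,-0.9, 0,0,0,0,0,0,-0.9]'; python3 -c "
from h import *
plan([.6325,.2224,.066],down(-10))"
```

```text
time: 9.52
ee_pos: [0.6329, 0.2233, 0.0629]
tool_rot: [0.996, -0.087, -0.001, 0.0]
wrist_force: [-0.4, 0.9, -0.5]
gripper_width: 0.0355
t 9.52 ee [0.6329 0.2233 0.0629] w 0.0355 F [-0.4  0.9 -0.5] q [0.27 0.76 1.42 0.   0.96 2.01]
turn units [0.015 0.032 0.016] shift now [-0.011  0.05  -0.154] shift after turn [-0.011  0.05  -0.154]
```

```bash
python3 -m handwheel '[0,0.03,0,-0.02,0.05,0.12,-0.9, 0,0,0,0,0,0.12,-0.9, 0,0,0,0,0,0,-0.9]';python3 -m handwheel '[0,0,0,0,0,0.1,-0.9, 0,0,0,0,0,0,-0.9]';  python3 -c "
from h import *
plan([.6325,.2224,.053],down(-10))"
```

```text
time: 9.77
ee_pos: [0.6321, 0.2223, 0.0574]
tool_rot: [0.996, -0.087, -0.0, 0.001]
wrist_force: [-0.3, -0.5, -0.8]
gripper_width: 0.0357
time: 9.93
ee_pos: [0.6323, 0.2223, 0.0557]
tool_rot: [0.996, -0.087, 0.0, 0.001]
wrist_force: [-1.2, -0.8, -0.1]
gripper_width: 0.0361
t 9.93 ee [0.6323 0.2223 0.0557] w 0.0361 F [-1.2 -0.8 -0.1] q [ 0.27  0.76  1.43 -0.    0.95  2.01]
turn units [ 0.014 -0.003  0.015] shift now [ 0.009 -0.007  0.133] shift after turn [ 0.009 -0.007  0.133]
```

```bash
python3 -m handwheel '[0,0,0,0,0,0.1,-0.9, 0,0,0,0,0,0.05,-0.9, 0,0,0,0,0,0,-0.9]';python3 -m handwheel '[0,0,0,0,0,0.08,-0.9, 0,0,0,0,0,0,-0.9]';  python3 -c "
from h import *
plan([.6325,.2224,.053],down(-10))"
```

```text
time: 10.18
ee_pos: [0.6327, 0.2224, 0.0531]
tool_rot: [0.996, -0.087, 0.001, 0.0]
wrist_force: [-0.3, -0.4, 0.3]
gripper_width: 0.0357
time: 10.35
ee_pos: [0.6329, 0.2224, 0.0536]
tool_rot: [0.996, -0.087, 0.001, 0.0]
wrist_force: [0.2, -0.2, -0.7]
gripper_width: 0.0359
t 10.35 ee [0.6329 0.2224 0.0536] w 0.0359 F [ 0.2 -0.2 -0.7] q [ 0.27  0.77  1.43 -0.    0.94  2.01]
turn units [ 0.008 -0.019  0.016] shift now [-0.018  0.002  0.032] shift after turn [-0.018  0.002  0.032]
```

```bash
python3 -m handwheel '[0,0,0,0,0,0.12,-0.9, 0,0,0,0,0,0.1,-0.9]'; python3 -m handwheel '[0,0,0,0,0,0,-0.7, 0,0,0,0,0,0,0.2, 0,0,0,0,0,0,0.2, 0,0,0,0,0,0,0.2, 0,0,0,0,0,0,0.2, 0,0,0,0,0,0,0.6, 0,0,0,0,0,0,0.6, 0,0,0,0,0,0,0.6]' ;python3 -c "
from h import *
plan([.6325,.2224,.153],down(-10))"
```

```text
time: 10.52
ee_pos: [0.6334, 0.2225, 0.0529]
tool_rot: [0.996, -0.086, 0.001, 0.0]
wrist_force: [-13.6, -4.6, 27.2]
gripper_width: 0.0358
time: 11.18
ee_pos: [0.6338, 0.2226, 0.0528]
tool_rot: [0.996, -0.086, 0.002, 0.0]
wrist_force: [0.8, -0.1, 0.4]
gripper_width: 0.0709
t 11.18 ee [0.6338 0.2226 0.0528] w 0.0709 F [ 0.8 -0.1  0.4] q [ 0.27  0.77  1.43 -0.    0.94  2.01]
turn units [-0.002 -0.048  0.02 ] shift now [-0.045  0.022 -5.012] shift after turn [-0.064  0.023 -5.012]
```

```bash
python3 -m handwheel '[0,0,0,0,0,-0.5,1, 0,0,0,0,0,-0.8,1, 0,0,0,0,0,-0.9,1, 0,0,0,0,0,-0.9,1, 0,0,0,0,0,-0.9,1, 0,0,0,0,-0.0,-0.9,1, 0,0,0,0,0,-0.9,1, 0,0,0,0,0.9,-0.9,1, 0,0,0,0,0.9,-0.9,1, 0,0,0,0,1,-0.3,1, 0,0,0,0,1,0,1, 0,0,0,0,1,0,1, 0,0,0,0,1,0,1, 0,0,0,0,1,0,1, 0,0,0,0,1,0,1, 0,0,0,0,1,0,1, 0,0,0,0,1,0,1, 0,0,0,0,1,0,1]' ;python3 - <<'E'
from h import *
plan([.601,-.229,.22],down(0))
t=grab("top",6);s=grab("scene",6);cv2.imwrite("pics/t3.png",t);cv2.imwrite("pics/s3.png",s)
c,a=yellow(t,(160,145,40,50),20);print(a);rep("top",c,.049,.06)
o=np.hstack([cv2.resize(t[140:190,155:205],(400,400),interpolation=cv2.INTER_CUBIC),cv2.resize(s[180:230,307:357],(400,400),interpolation=cv2.INTER_CUBIC)]);cv2.imwrite("pics/seat.png",cv2.convertScaleAbs(o,alpha=1.5))
E
```

```text
time: 12.68
ee_pos: [0.5945, 0.0044, 0.2327]
tool_rot: [0.996, -0.084, 0.007, -0.001]
wrist_force: [-0.0, 0.8, -0.3]
gripper_width: 0.093
t 12.68 ee [0.5945 0.0044 0.2327] w 0.093 F [-0.   0.8 -0.3] q [-0.07  0.42  1.54  0.    1.17  1.67]
turn units [-0.021 -0.18  -2.093] shift now [ 2.255 11.453  0.634] shift after turn [ 0.324 11.668  0.635]
336.96875
top centre [0.6333 0.2225 0.049 ] sides [0.0437 0.0653 0.0439 0.0652] yaw [  78.9   -9.9 -101.2  169.9]
```

View pics/seat.png

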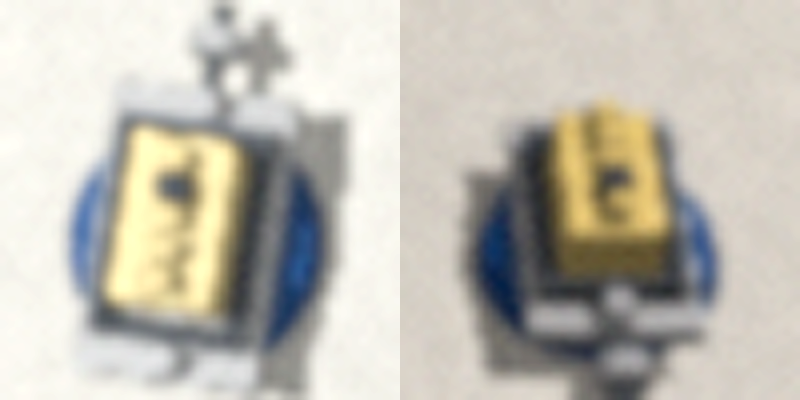

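```bash
python3 -m handwheel '[0,-0.1,0,0.18,0.95,0,1, 0,-0.1,0,0.18,0.95,0,1, 0,0,0,0.18,0.95,0,1, 0,0,0,0.18,0.95,0,1, 0,0,0,0.18,0.95,0,1, 0,0,0,0.18,0.95,0,1, 0,0,0,0.18,0.95,0,1, 0,0,0,0.18,0.95,0,1, 0,0,0,0.18,0.95,0,1, 0,0,0,0.18,0.95,0,1, 0,0,0,0.18,0.8,0,1, 0,0,0,0.1,0.2,0,1, 0,0,0,0,0,0,1]' ;python3 - <<'E'
from h import *
plan([.6013,-.2289,.2],down(-10))
print("crown",ray("top",(176.8,163.3),.071))
E
```

```text
time: 14.37
ee_pos: [0.6023, -0.2149, 0.2301]
tool_rot: [0.997, -0.081, -0.002, -0.002]
wrist_force: [0.7, -0.1, 0.1]
gripper_width: 0.0935
t 14.37 ee [ 0.6023 -0.2149  0.2301] w 0.0935 F [ 0.7 -0.1  0.1] q [-0.42  0.52  1.4   0.    1.23  1.31]
turn units [-0.044  0.059  0.164] shift now [0.069 0.703 1.504] shift after turn [0.071 0.696 1.507]
crown [0.64148454 0.21786265 0.071     ]
```

```bash
python3 -m handwheel '[-0.04,0.06,0.16,0.07,0.7,0,1, 0,0,0,0,0,0.7,1, 0,0,0,0,0,0.4,1, 0,0,0,0,0,0,1, 0,0,0,0,0,0,1]' ;python3 - <<'E'
from h import *
plan([.6013,-.2289,.106],down(-10))
E
```

```text
time: 14.78
ee_pos: [0.602, -0.2288, 0.2077]
tool_rot: [0.996, -0.087, 0.001, 0.0]
wrist_force: [-0.8, 0.1, -0.5]
gripper_width: 0.093
t 14.78 ee [ 0.602  -0.2288  0.2077] w 0.093 F [-0.8  0.1 -0.5] q [-0.44  0.54  1.41  0.    1.18  1.31]
turn units [ 0.002 -0.018 -0.001] shift now [-0.04   0.011  5.084] shift after turn [-0.033  0.012  5.084]
```

```bash
python3 -m handwheel '[0,0,0,-0.03,0,0.7,1, 0,0,0,0,0,0.8,1, 0,0,0,0,0,0.8,1, 0,0,0,0,0,0.8,1, 0,0,0,0,0,0.8,1, 0,0,0,0,0,0.7,1, 0,0,0,0,0,0.3,1, 0,0,0,0,0,0,1]' ;python3 - <<'E'
from h import *
plan([.6013,-.2289,.106],down(-10))
E
```

```text
time: 15.45
ee_pos: [0.6045, -0.2274, 0.1112]
tool_rot: [0.996, -0.086, 0.004, 0.001]
wrist_force: [0.5, 0.3, 0.4]
gripper_width: 0.093
t 15.45 ee [ 0.6045 -0.2274  0.1112] w 0.093 F [0.5 0.3 0.4] q [-0.43  0.65  1.49  0.    1.    1.31]
turn units [ 0.026 -0.108  0.035] shift now [-0.15   0.099  0.259] shift after turn [-0.147  0.1    0.26 ]
```

```bash
python3 -m handwheel '[0.02,-0.1,0.03,-0.15,0.1,0.26,1, 0,0,0,0,0,0,1, 0,0,0,0,0,0,-0.2, 0,0,0,0,0,0,-0.2, 0,0,0,0,0,0,-0.2, 0,0,0,0,0,0,-0.2, 0,0,0,0,0,0,-0.2]' 40;python3 - <<'E'
from h import *
plan([.6013,-.2289,.106],down(-10))
E
```

```text
time: 16.03
ee_pos: [0.6028, -0.2297, 0.11]
tool_rot: [0.996, -0.087, 0.003, 0.001]
wrist_force: [0.6, -1.0, -0.3]
gripper_width: 0.0642
t 16.03 ee [ 0.6028 -0.2297  0.11  ] w 0.0642 F [ 0.6 -1.  -0.3] q [-0.44  0.65  1.49 -0.    1.    1.31]
turn units [ 0.022 -0.065  0.006] shift now [-0.082 -0.024  0.199] shift after turn [-0.081 -0.024  0.199]
```

```bash
python3 -m handwheel '[0.02,-0.06,0,-0.08,-0.02,0.2,-0.2, 0,0,0,0,0,0,-0.5, 0,0,0,0,0,0,-1, 0,0,0,0,0,0,-1, 0,0,0,0,0,0,-1, 0,0,0,0,0,0,-1, 0,0,0,0,0,0,-1, 0,0,0,0,0,0,-1, 0,0,0,0,0,0,-1, 0,0,0,0,0,0,-1]' 40;python3 - <<'E'
from h import *
plan([.6013,-.2289,.106],down(-10))
E
```

```text
time: 16.87
ee_pos: [0.6012, -0.2289, 0.1058]
tool_rot: [0.996, -0.087, 0.0, 0.0]
wrist_force: [-0.1, 0.5, 0.1]
gripper_width: 0.0236
t 16.87 ee [ 0.6012 -0.2289  0.1058] w 0.0236 F [-0.1  0.5  0.1] q [-0.44  0.65  1.49 -0.    0.99  1.31]
turn units [ 0.001 -0.002  0.006] shift now [ 0.003 -0.003 -0.012] shift after turn [ 0.003 -0.003 -0.012]
```

```bash
python3 -m handwheel '[0,0,0,0,0,-0.3,-1, 0,0,0,0,0,-0.5,-1, 0,0,0,0,0,-0.5,-1, 0,0,0,0,0,-0.5,-1, 0,0,0,0,0,-0.5,-1, 0,0,0,0,0,-0.5,-1, 0,0,0,0,0,0,-1]';python3 - <<'E'
from h import *
plan([.6013,-.2289,.236],down(-10))
E
```

```text
time: 17.45
ee_pos: [0.6013, -0.2289, 0.1685]
tool_rot: [0.996, -0.087, 0.0, 0.0]
wrist_force: [-0.0, 0.1, -1.7]
gripper_width: 0.0236
t 17.45 ee [ 0.6013 -0.2289  0.1685] w 0.0236 F [-0.   0.1 -1.7] q [-0.44  0.58  1.45 -0.    1.11  1.31]
turn units [ 0.003 -0.009  0.006] shift now [ 3.000e-03 -1.000e-03 -3.374e+00] shift after turn [ 1.000e-03 -2.000e-03 -3.374e+00]
```

```bash
python3 -m handwheel '[0,0,0,0,0,-0.8,-1, 0,0,0,0,0,-0.9,-1, 0,0,0,0,0,-0.9,-1, 0,0,0,0,0,-0.9,-1, 0,0,-0.9,0,0,0,-1, 0,0,-0.9,0,0,0,-1, 0,0,-0.9,0,0,0,-1, 0,0,-0.9,0,0,0,-1, 0,0,-0.9,0,0,0,-1, 0,0,-0.9,0,0,0,-1, 0,0,-0.9,0,0,0,-1, 0,0,0,0,0,0,-1]';cat >> h.py <<'E'
CR=np.array([.643,.220,.071])
RF=down(19)*R.from_euler('y',43,degrees=True)
def tcp(h,back=0): # TCP for light tip h above crown, drawn back along -y (m)
    return CR+[0,-back,h]-RF.apply([0,0,.097])
E
python3 - <<'E'
from h import *
print(tcp(.03));plan([.55,0.05,.24],down(19))
E
```

```text
time: 18.45
ee_pos: [0.6005, -0.2285, 0.2447]
tool_rot: [0.984, 0.176, 0.001, 0.001]
wrist_force: [-0.1, 0.9, -1.6]
gripper_width: 0.0238
[0.58045031 0.19846242 0.17194131]
t 18.45 ee [ 0.6005 -0.2285  0.2447] w 0.0238 F [-0.1  0.9 -1.6] q [-0.44  0.51  1.38 -0.    1.26  0.78]
turn units [ 0.02  -0.02   0.279] shift now [  2.457 -13.94    0.215] shift after turn [  2.146 -13.99    0.235]
```

```bash
python3 -m handwheel '[0,0,0.2,0.1,-0.5,0,-1, 0,0,0,0.15,-0.9,0,-1, 0,0,0,0.15,-0.9,0,-1, 0,0,0,0.15,-0.9,0,-1, 0,0,0,0.15,-0.9,0,-1, 0,0,0,0.15,-0.9,0,-1, 0,0,0,0.15,-0.9,0,-1, 0,0,0,0.15,-0.9,0,-1, 0,0,0,0.15,-0.9,0,-1, 0,0,0,0.15,-0.9,0,-1, 0,0,0,0.15,-0.9,0,-1, 0,0,0,0.15,-0.9,0,-1, 0,0,0,0.1,-0.5,0,-1, 0,0,0,0,-0.2,0,-1, 0,0,0,0,0,0,-1]';python3 - <<'E'
from h import *
plan(tcp(.06,.08),RF)
E
```

```text
time: 19.7
ee_pos: [0.5624, 0.0029, 0.2446]
tool_rot: [0.989, 0.148, 0.001, 0.001]
wrist_force: [0.0, -0.3, -1.2]
gripper_width: 0.0233
t 19.7 ee [0.5624 0.0029 0.2446] w 0.0233 F [ 0.  -0.3 -1.2] q [-0.08  0.36  1.6  -0.    1.18  1.2 ]
turn units [ 0.181  9.363 -0.398] shift now [ 2.554 -5.261  2.128] shift after turn [ 0.546 -5.167  3.426]
```

```bash
python3 -m handwheel '[0.02,0.85,-0.04,0,0,0,-1, 0.02,0.85,-0.04,0,0,0,-1, 0.02,0.85,-0.04,0,0,0,-1, 0.02,0.85,-0.04,0,0,0,-1, 0.02,0.85,-0.04,0,0,0,-1, 0.02,0.85,-0.04,0,0,0,-1, 0.02,0.85,-0.04,0,0,0,-1, 0.02,0.85,-0.04,0,0,0,-1, 0.02,0.85,-0.04,0,0,0,-1, 0.02,0.85,-0.04,0,0,0,-1, 0,0.8,0,0,0,0,-1, 0,0,0,0,0,0,-1]';python3 - <<'E'
from h import *
plan(tcp(.06,.08),RF)
E
```

```text
time: 20.7
ee_pos: [0.5642, -0.0087, 0.246]
tool_rot: [0.917, 0.147, 0.368, -0.054]
wrist_force: [0.0, 0.3, -1.8]
gripper_width: 0.0235
t 20.7 ee [ 0.5642 -0.0087  0.246 ] w 0.0235 F [ 0.   0.3 -1.8] q [-0.28  0.15  2.09  1.06  0.45  0.1 ]
turn units [ 0.226 -0.134 -0.092] shift now [ 0.494 -5.816  3.451] shift after turn [ 0.574 -5.748  3.55 ]
```

```bash
python3 -m handwheel '[0.1,-0.07,-0.05,0.06,-0.5,0.3,-1, 0.1,-0.07,0,0.06,-0.58,0.36,-1, 0,0,0,0.06,-0.58,0.36,-1, 0,0,0,0.06,-0.58,0.36,-1, 0,0,0,0.06,-0.58,0.36,-1, 0,0,0,0.06,-0.58,0.36,-1, 0,0,0,0.06,-0.58,0.36,-1, 0,0,0,0.06,-0.58,0.36,-1, 0,0,0,0.06,-0.58,0.36,-1, 0,0,0,0,0,0,-1]';python3 - <<'E'
from h import *
plan(tcp(.05),RF)
E
```

```text
time: 21.53
ee_pos: [0.5858, 0.1128, 0.2068]
tool_rot: [0.92, 0.152, 0.356, -0.06]
wrist_force: [1.2, -0.3, -2.2]
gripper_width: 0.0236
t 21.53 ee [0.5858 0.1128 0.2068] w 0.0236 F [ 1.2 -0.3 -2.2] q [0.02 0.25 2.06 1.08 0.24 0.27]
turn units [ 0.016  0.15  -0.049] shift now [ 0.329 -4.14   1.311] shift after turn [ 0.33  -4.137  1.321]
```

```bash
sed -i 's/^RF=.*/RF=down(50)*R.from_euler("y",43,degrees=True)/' h.py
python3 - <<'E'
from h import *
plan(tcp(.06,.07),RF); print(tcp(.06,.07))
E
```

```text
t 21.53 ee [0.5858 0.1128 0.2068] w 0.0236 F [ 1.2 -0.3 -2.2] q [0.02 0.25 2.06 1.08 0.24 0.27]
turn units [ 4.599  0.141 -5.022] shift now [0.192 0.875 0.499] shift after turn [-0.197  0.996  0.146]
[0.60047713 0.09932322 0.20194131]
```

```bash
python3 -m handwheel '[0.46,0.01,-0.5,0,0,0,-1, 0.46,0.01,-0.5,0,0,0,-1, 0.46,0.01,-0.5,0,0,0,-1, 0.46,0.01,-0.5,0,0,0,-1, 0.46,0.01,-0.5,0,0,0,-1, 0.46,0.01,-0.5,0,0,0,-1, 0.46,0.01,-0.5,0,0,0,-1, 0.46,0.01,-0.5,0,0,0,-1, 0.46,0.01,-0.5,0,0,0,-1, 0.46,0.01,-0.5,0,0,0,-1, 0,0,0,0,0,0,-1]'
python3 - <<'E'
from h import *
plan(tcp(.05),RF); print(tcp(.05))
E
```

```text
time: 22.45
ee_pos: [0.5872, 0.113, 0.2077]
tool_rot: [0.841, 0.407, 0.318, -0.159]
wrist_force: [0.4, -0.1, -1.9]
gripper_width: 0.0234
t 22.45 ee [0.5872 0.113  0.2077] w 0.0234 F [ 0.4 -0.1 -1.9] q [-0.15  0.35  1.91  1.    0.76 -0.2 ]
turn units [-0.352  0.291  0.233] shift now [ 1.428 -1.21   2.342] shift after turn [ 1.35  -1.302  2.339]
[0.60047713 0.16932322 0.19194131]
```

```bash
python3 -m handwheel '[-0.17,0.14,0.1,0,0,0,-1, -0.17,0.14,0.1,0,0,0,-1, 0,0,0,0.21,-0.21,0.36,-1, 0,0,0,0.21,-0.21,0.36,-1, 0,0,0,0.21,-0.21,0.36,-1, 0,0,0,0.21,-0.21,0.36,-1, 0,0,0,0.21,-0.21,0.36,-1, 0,0,0,0.1,-0.1,0.2,-1, 0,0,0,0,0,0,-1]'
python3 - <<'E'
from h import *
plan(tcp(.03),RF); print(tcp(.03))
o=get_obs();tip=o["ee_pos"]+R.from_quat(o["tool_rot"]).apply([0,0,.097]);print("tip",tip,"crown",CR)
t=grab("top",6);s=grab("scene",6);cv2.imwrite("pics/t4.png",t);cv2.imwrite("pics/s4.png",s)
o=np.hstack([cv2.resize(t[130:205,140:215],(400,400),interpolation=cv2.INTER_CUBIC),cv2.resize(s[155:230,295:370],(400,400),interpolation=cv2.INTER_CUBIC)]);cv2.imwrite("pics/hov.png",cv2.convertScaleAbs(o,alpha=1.5))
print("tip px in crops",(proj("top",tip)-[140,130])*5.333,(proj("scene",tip)-[295,155])*5.333,"crown",(proj("top",CR)-[140,130])*5.333,(proj("scene",CR)-[295,155])*5.333)
E
```

```text
time: 23.2
ee_pos: [0.5987, 0.1671, 0.1919]
tool_rot: [0.846, 0.391, 0.33, -0.153]
wrist_force: [0.0, 0.4, -1.5]
gripper_width: 0.0238
t 23.2 ee [0.5987 0.1671 0.1919] w 0.0238 F [ 0.   0.4 -1.5] q [-0.04  0.38  1.92  1.1   0.64 -0.19]
turn units [ 0.051  0.087 -0.064] shift now [-0.57  -0.002  0.831] shift after turn [-0.576 -0.001  0.827]
[0.60047713 0.16932322 0.17194131]
tip [0.64116367 0.21716641 0.12049413] crown [0.643 0.22  0.071]
tip px in crops [179.88174588 164.01955428] [207.4640948  179.74968941] crown [192.12696933 174.8057767 ] [203.49262173 240.74940284]
```

View pics/hov.png

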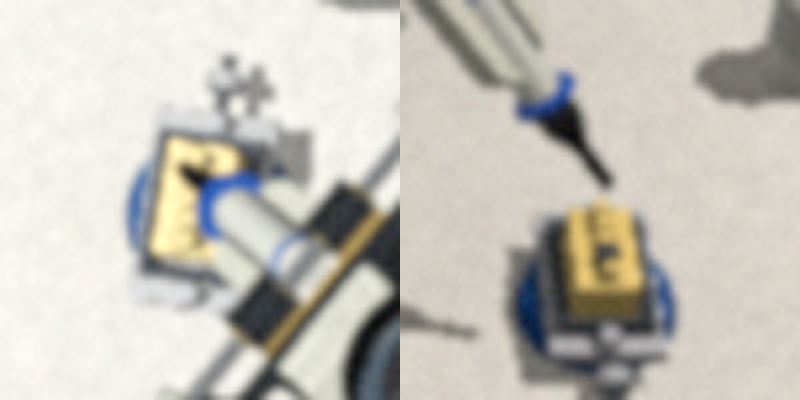

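```bash
python3 -m handwheel '[0.02,0.04,-0.03,-0.15,0,0.22,-1, 0.02,0.04,-0.03,-0.15,0,0.22,-1, 0,0,0,-0.15,0,0.2,-1, 0,0,0,-0.1,0,0.15,-1, 0,0,0,0,0,0,-1, 0,0,0,0,0,0,-1]'
python3 - <<'E'
from h import *
plan(tcp(.03),RF)
o=get_obs();r=R.from_quat(o["tool_rot"]);tip=o["ee_pos"]+r.apply([0,0,.097]);print("tip-crown",tip-CR,"lean",np.degrees(np.arccos(-r.apply([0,0,1])[2])),"qd",abs(o["qd"]).max())
E
```

```text
time: 24.3
ee_pos: [0.601, 0.1672, 0.1728]
tool_rot: [0.844, 0.392, 0.333, -0.154]
wrist_force: [-0.7, 1.5, -1.8]
gripper_width: 0.0234
t 24.3 ee [0.601  0.1672 0.1728] w 0.0234 F [-0.7  1.5 -1.8] q [-0.04  0.42  1.93  1.17  0.62 -0.27]
turn units [ 0.044 -0.005 -0.017] shift now [ 0.016 -0.089  0.076] shift after turn [ 0.016 -0.089  0.076]
tip-crown [ 0.00082316 -0.00231089  0.03092038] lean 43.02457216564336 qd 0.007290027470602016
```

```bash
python3 -m handwheel '[0,0,0,0,-0.09,0,-1, 0,0,0,0,0,0,-1, 0,0,0,0,0,0,-1, 0,0,0,0,0,0,-1]'
python3 - <<'E'
from h import *
t=grab("top",6);s=grab("scene",6);o=np.hstack([cv2.resize(t[130:205,140:215],(400,400),interpolation=cv2.INTER_CUBIC),cv2.resize(s[155:230,295:370],(400,400),interpolation=cv2.INTER_CUBIC)]);cv2.imwrite("pics/fin.png",cv2.convertScaleAbs(o,alpha=1.5))
o=get_obs();r=R.from_quat(o["tool_rot"]);tip=o["ee_pos"]+r.apply([0,0,.097]);print(tip-CR,(proj("top",tip)-[140,130])*5.333,(proj("scene",tip)-[295,155])*5.333)
E
```

```text
time: 24.63
ee_pos: [0.5996, 0.1686, 0.1735]
tool_rot: [0.844, 0.392, 0.333, -0.154]
wrist_force: [-0.2, 0.6, -1.0]
gripper_width: 0.0239
[-0.0005473  -0.00103654  0.03131293] [182.9937073  166.91771818] [207.62230388 203.14416744]
```

View pics/fin.png

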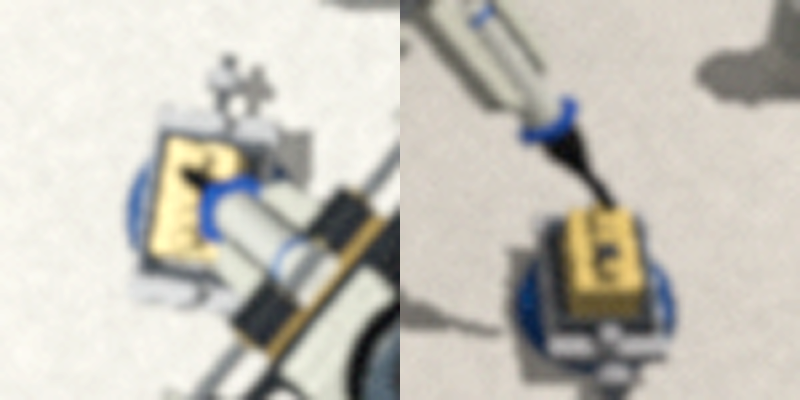

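The nose sits at top crop (183,167) and scene crop (607,205), both matching the computed tip. The model is still seated and untouched, so I'm handing in.

```bash
python3 -c "
from rig import *
print(sign_off());o=get_obs();print(o['time'],o['gripper_width'])"
```

```text
the job is handed in; nothing more can be done
None
the job is handed in; nothing more can be done
```

I seated the yellow model in the fixture pocket and let it go. Then I drew the curing light straight up out of its holder, leaned it over and handed in at about 25 s with it held above the steel crown.

**Model:** It bottomed out in the pocket at tool height 52.9 mm, with about 27 N of push, which puts its underside at the pocket floor height. After release the top camera put it about 2 mm from the pocket centre along x, with its yaw within about 0.3° of the pocket's.

**Light:** It is gripped at a jaw opening of 23.5 mm on the 24 mm handle and leans 43°. By the tool pose, its tip is about 31 mm above the crown and about 1 mm to the side. The tip showed within about a pixel of its computed position in both cameras.

**Checks that disagreed:**
- **Pocket x:** the scene camera placed it about 4.6 mm further out than the top camera. I aimed between the two, closer to the top camera's value, and the model went in without any force until the floor.
- **Crown position:** the top-camera pixel and the value worked out from the model's centre differed by about 3 mm. The crown's dark patch in the scene view lay about 2 px lower than predicted, which I put down to the crown's visible side. If it were a real offset it would be about 8 mm, still inside the 15 mm allowed.

I never moved the arm against the spare model, jar or bottle, but I did not re-measure where they stand at the end.

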